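# Poke a stuck wheel nut out of its carrier and count it

## Task

A wheel nut is stuck deep in its carrier block, where fingers cannot get at it. Set the block over the stand's knock-out post, feel for the access hole in its underside, and press gently until the block sits flat on the stand plate and the post has poked the nut up; leave the block there, then take the nut and stand it upright on the round sticker that marks the empty place on the counting board. Do not force the block against the post or the plate, and leave the other nuts where they stand.

Things in the scene. Friction and masses are not known exactly. Their poses are not given: they have to be found in the camera images.
- block: Grey plastic carrier block, loose, 90 (its x) x 56 (its y) x 42 mm high, 0.3 kg. Origin: centre of its underside, z up. The nut is stuck in a recess in its middle. Grip it across its 56 mm width, tips about 10 mm above its underside. It cracks if pressed on the post or the stand plate with more than 30 N.
- access_hole (a point): Centre of the round access hole in the block's underside (same point as the block's origin): 18 mm diameter, straight up through the 6 mm thick recess floor on which the nut stands.
- block_mouth (a point): Centre of the recess mouth (27 mm across) in the block's top. Inside, 9 to 25 mm above the underside, hidden spring jaws grip the nut from +x and -x; 4 to 14 N of push from below overcomes them, more than the block's weight. Once the nut is up by 20 mm they snap shut under it and it stands loose in the mouth, easily lifted out.
- nut: The stuck wheel nut: steel, hexagonal, upright, 23 mm across, 34 mm high (straight sides to 26 mm, domed cap above), 0.08 kg. Origin: centre of its underside, z up. It starts in the block's recess, its top 2 mm below the block's top. When the block is seated on the stand, the nut's underside is 30 mm above the block's underside and its top 22 mm above the block's top.
- stand: Knock-out stand: fixed aluminium plate 110 (its x) x 100 (its y) x 10 mm, turned at some angle. Origin: centre of its underside, z up; plate top at z = 10 mm. An upright flat-topped steel post, 14 mm diameter, rises to 30 mm above the plate's top. Both sit on rubber and give a little: post 1 mm per 15 N, plate 1 mm per 30 N.
- slot_mid (a point): Middle of the slot in the stand plate's top, axes as the stand. The post's foot is clamped in this slot: the post stands at plate y = 0 and anywhere from -16 to +16 mm along plate x from here, differently each time; its place is not reported (see it or feel for it). It does not slide under load.
- board: Counting board: fixed brown cardboard sheet 170 x 170 x 6 mm, origin at the centre of its underside. Four places in a 90 mm square; identical upright nuts stand on three of them.
- sticker: Round paper sticker, 30 mm across and flat, on the one empty place of the board; origin at its centre on the board's top (6 mm above the table).
- nut_a: A counted nut, same size and origin as the stuck one, standing loose on the board. Leave it.
- nut_b: Another counted nut on the board, likewise.
- nut_c: Another counted nut on the board, likewise.
There are look-alikes about, which are no part of the job. What is shaped like the block but orange is not meant. Several things have the shape of the board; the one meant has the colours described above.

How it is judged:
By the outcome, as a careful person would: the job done as asked, in the order asked, and still so for the second after the job is handed in, with the robot touching nothing.
It also fails if it takes over 72 s, if anything falls off the work surface, if the arm or the gripper's body presses on something with over 40 N, if the wrist force passes 120 N, or if a joint passes its speed limit or range.

## Robot

A 6-joint arm with a two-finger parallel gripper is mounted at the origin on the work surface. World frame = base frame: x ahead of the robot, y to its left, z up, the work surface at z = 0. Lengths are in m, angles in rad, forces in N, time in s.
With the tool pointing down it reaches from about 0.25 to 0.725 m from the base axis. Payload 4 kg.
Tool frame: the origin (TCP) lies midway between the tips of the shut fingers; the grasp point (between the pads) lies 19 mm behind it; z points along the fingers, y is the line along which they close (so a half turn about z gives the same grasp; the last joint's range is limited). The gripper opens to 85 mm and grips with 20 to 120 N. Pads are 22 mm wide; open, the fingers measure 114 mm over their backs; the gripper's body (76 mm by 85 mm) begins 54 mm behind the grasp point. The pads swing forward as they close: fully open they stand 13 mm farther back than shut.
Start: joints at [-1.291, 0.241, 0.005, 1.335, 0, 1.571], TCP at [0.138, -0.481, 0.231] pointing down, gripper open.
Joint ranges: [-2.72, 2.72], [-1.05, 1.87], [-1.09, 1.28], [-1.99, 2.15], [-1.42, 1.44], [-3.14, 3.14]. Speed limits (rad/s): [2.79, 2.79, 3.14, 3.14, 3.14, 3.14].

## Interface

Orientations are given as a unit quaternion [x, y, z, w].
In Python, from workcell import get_obs, camera, job_done, silhouettes gives the robot as it stands. The module is installed in compiled form; this text tells all that it offers.
- The arm moves only by the tool drive_tool, never from a script. Its argument "increments" is a list of rows, each a list of 3 entries, a list of its own where there are three numbers: the shift along the world's x, y, z in mm, then the turn, a rotation vector about the world's x, y, z in degrees, then the opening, from 0 (shut) to 1 (fully open). A call has 1 to 8 rows; each row shifts and turns the commanded pose from where the row before left it; what a row does not reach is not made up. A row lasts 1/12 s, in which the tool goes at most 41.7 mm and 7.16 degrees, less where a joint would pass 70% of its speed; a pose out of reach is approached as far as the arm can. A call is refused whole if a number of a shift passes 41.7 or a number of a turn 7.16, either way. A call with a gripper value outside its range is refused whole. The fingers move at their own pace and stop on an object; the grip force is fixed at half the most. Time passes only in rows, so rows that do not move let the fingers close. It gives the time, the measured TCP pose, the force, the opening and the grip force at its end, in the units of the state.
- get_obs(): the state, without advancing time (a new reading comes with each control period).
- camera(name): name is "scene" or "top"; returns a dict with "image" (384x512x3 uint8, red, green, blue), "K" (3x3 intrinsics, pixels), "view" (4x4, takes a point from world to camera coordinates). Camera axes: x right, y down, z forward; pixel columns grow to the right and rows downward; lengths in m; the calibration is good to about 2 mm. A picture is of the moment at which its call begins. There is no depth.
- job_done(): hands the job in; it is judged then, once.
Trained networks look in a picture, given as the dict that the camera call returned (one of the last four; its "shot" number tells which), for a name from the list of things; names that differ only in an ending like _2 or _b are one class to them, and where a whole thing is asked for, a point or a joint stands for the part that bears it (a point fixed in the world has none). Each returns a list of dicts, best first, with "conf" (0 to 1); they miss things now and then, are a little off and sometimes report something else, mostly with a low value. They report only what shows in the picture. A call takes as long as a camera call. They do not tell look-alikes from the thing itself.
- silhouettes(query, picture): "region" (384x512 bool, what is visible of it) and "bbox" ([left, top, right, bottom] in pixels, round what is visible of it).
The state is a dict: "clock": time; "joint_pos": joint angles; "joint_vel": joint speeds; "tau": joint torques, N m; "eef_pos": TCP position; "tool_rot": TCP orientation; "ft_force": force on the tool from outside, world axes, zero at the start; "ft_torque": the same for the moment, N m; "grip_width": finger opening in m; "grasp_force": force on a finger pad.
Only numpy, scipy, OpenCV 4.12 (cv2) and the standard library are available. Lean on these libraries where they do the work, as an engineer would, in place of code of your own. Each camera call takes 0.05 s, during which the arm holds its last target. There are 200 camera calls.

## Working session

There is one attempt and no reset: what is moved stays moved. The work goes in short steps, Python scripts to look and compute and a tool call to move; the robot and the scene stay as the last step left them, time stands still between calls to the robot, and variables do not carry over. Pictures are saved under pics/ and viewed, at most 10 in all, crops included, and the job is handed in when it is done.

Besides the shell and the picture viewer there is one more tool, called after "Request:" as name(argument=value, ...) on one line, values as JSON. drive_tool: Moves the arm, as the interface text tells. Its arguments: {"type":"object","properties":{"increments":{"type":"array"}},"required":["increments"]}

```bash
mkdir -p pics
cat > h.py <<'E'
import numpy as np, cv2
from workcell import *
def proj(c,P):
    P=np.atleast_2d(P); q=(c['view'][:3,:3]@P.T).T+c['view'][:3,3]; q=q@c['K'].T; return q[:,:2]/q[:,2:]
def ray(c,uv,z):
    R=c['view'][:3,:3];t=c['view'][:3,3];o=-R.T@t
    d=R.T@np.linalg.solve(c['K'],[uv[0],uv[1],1.]); return o+d*(z-o[2])/d[2]
def tri(c1,u1,c2,u2):
    A=[];
    for c,u in((c1,u1),(c2,u2)):
        P=c['K']@c['view'][:3]; A+=[u[0]*P[2]-P[0],u[1]*P[2]-P[1]]
    X=np.linalg.svd(np.array(A))[2][-1]; return X[:3]/X[3]
E
cat > a.py <<'E'
from h import *
ims=[]
for n in('scene','top'):
    c=camera(n); ims.append(c['image']); print(n,'cam at',(-c['view'][:3,:3].T@c['view'][:3,3]).round(3))
    for q in('block','stand','board','nut','sticker','nut_a'):
        for d in silhouettes(q,c)[:5]:
            r=d['region']; 
            if r.sum()==0: continue
            v,u=np.nonzero(r); print(q,round(d['conf'],2),np.round(d['bbox']),'c',u.mean().round(1),v.mean().round(1),r.sum(),'col',c['image'][r].mean(0).round(), 'z0',ray(c,(u.mean(),v.mean()),0.)[:2].round(3))
    cv2.imwrite(f'pics/{n}0.png',cv2.resize(c['image'][:,:,::-1],(800,600),interpolation=cv2.INTER_CUBIC))
o=get_obs();print(o['clock'],o['tool_rot'])
E
python3 a.py
```

```text
scene cam at [0.869 0.53  0.721]
block 0.91 [119. 141. 155. 173.] c 134.3 156.0 788 col [56. 56. 55.] z0 [ 0.507 -0.351]
block 0.77 [175. 150. 204. 183.] c 189.3 165.7 723 col [100.  61.  28.] z0 [ 0.415 -0.209]
board 0.82 [242. 256. 358. 358.] c 302.7 304.6 5861 col [96. 77. 60.] z0 [0.506 0.303]
board 0.73 [303. 194. 402. 266.] c 352.5 225.5 3726 col [76. 39. 94.] z0 [0.255 0.241]
nut 0.64 [330. 292. 341. 313.] c 334.4 299.7 151 col [76. 72. 69.] z0 [0.449 0.34 ]
nut 0.55 [265. 282. 277. 304.] c 270.9 293.3 148 col [64. 64. 62.] z0 [0.535 0.24 ]
nut 0.54 [297. 262. 311. 277.] c 304.1 269.5 150 col [78. 74. 72.] z0 [0.439 0.247]
sticker 0.57 [294. 317. 310. 339.] c 301.3 328.6 191 col [119. 118. 116.] z0 [0.547 0.336]
nut_a 0.64 [330. 292. 341. 313.] c 334.4 299.7 151 col [76. 72. 69.] z0 [0.449 0.34 ]
nut_a 0.55 [265. 282. 277. 304.] c 270.9 293.3 148 col [64. 64. 62.] z0 [0.535 0.24 ]
nut_a 0.54 [297. 262. 311. 277.] c 304.1 269.5 150 col [78. 74. 72.] z0 [0.439 0.247]
top cam at [0.334 0.018 1.156]
block 0.91 [355. 136. 389. 170.] c 373.0 153.8 695 col [71. 72. 72.] z0 [ 0.523 -0
[... 498 characters left out ...]
[59. 63. 65.] z0 [ 0.524 -0.335]
nut 0.41 [176. 175. 185. 178.] c 181.7 175.3 42 col [60. 60. 60.] z0 [0.453 0.257]
nut 0.4 [149. 169. 162. 176.] c 152.4 172.4 68 col [61. 58. 55.] z0 [0.462 0.348]
sticker 0.38 [250. 134. 289. 174.] c 269.4 153.1 1109 col [82. 85. 88.] z0 [ 0.524 -0.013]
nut_a 0.57 [139. 128. 201. 190.] c 169.0 159.4 2851 col [91. 69. 51.] z0 [0.503 0.298]
nut_a 0.5 [370. 154. 376. 156.] c 373.9 153.5 34 col [59. 63. 65.] z0 [ 0.524 -0.335]
nut_a 0.41 [176. 175. 185. 178.] c 181.7 175.3 42 col [60. 60. 60.] z0 [0.453 0.257]
nut_a 0.4 [149. 169. 162. 176.] c 152.4 172.4 68 col [61. 58. 55.] z0 [0.462 0.348]
0.7 [ 9.90230215e-01  1.39442178e-01 -7.92789081e-06  2.52011091e-05]
```

Run:
```python
import cv2,numpy as np
a=cv2.imread('pics/scene0.png');b=cv2.imread('pics/top0.png')
# 800/512=1.5625 ; crop top image: cols 130-400,rows 115-205 ; scene: cols 110-410, rows 130-365
t=cv2.resize(b[int(115*1.5625):int(205*1.5625),int(130*1.5625):int(400*1.5625)],(800,267),interpolation=cv2.INTER_CUBIC)
s=cv2.resize(a[int(130*1.5625):int(230*1.5625),int(105*1.5625):int(345*1.5625)],(800,333),interpolation=cv2.INTER_CUBIC)
cv2.imwrite('pics/comb.png',np.vstack([t,s]))
```

```text
(no output)
```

View pics/comb.png

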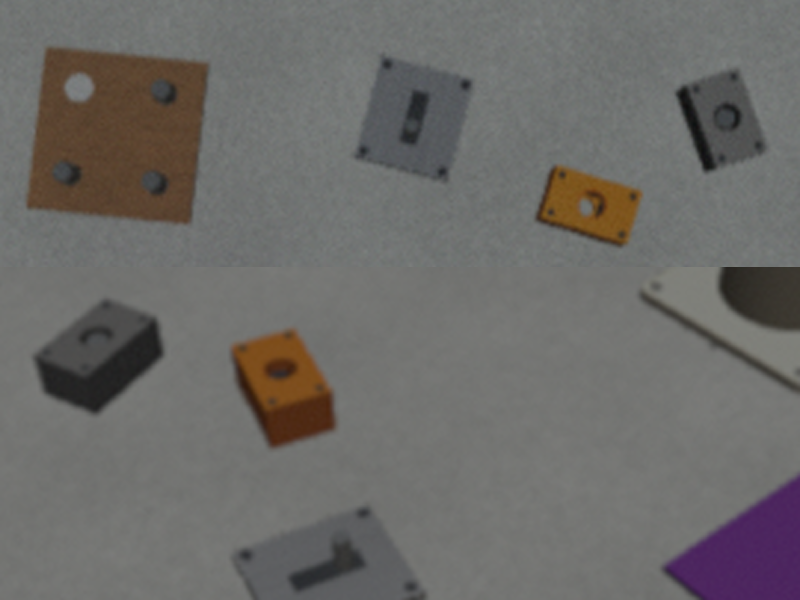

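View pics/scene0.png

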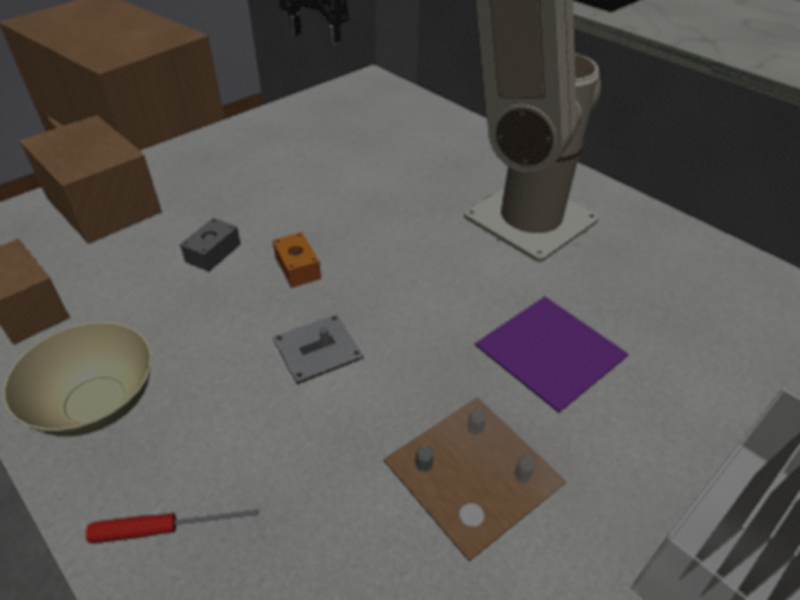

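The first picture shows the grey block (top view px ~373,154), the stand (269,154) with its post at the robot-side end of the slot, and the sticker (157,144). The second, the scene view, shows the same things, with the sticker at px (301,329). Next I fit models to both views.

```bash
cat > fit.py <<'E'
from h import *
from scipy.optimize import minimize
def box(p,L,W,z0,z1):
    x,y,a=p; c,s=np.cos(a),np.sin(a)
    return np.array([[x+c*i*L/2-s*j*W/2,y+s*i*L/2+c*j*W/2,z] for i in(-1,1) for j in(-1,1) for z in(z0,z1)])
def hullmask(c,P,S=4):
    m=np.zeros((384*S,512*S),np.uint8); q=(proj(c,P)+.5)*S-.5
    cv2.fillConvexPoly(m,cv2.convexHull(np.round(q*16).astype(np.int32)),255,shift=4)
    return cv2.resize(m,(512,384),interpolation=cv2.INTER_AREA)/255.
def fit(data,L,W,H,p0,freez=False):
    def cost(p):
        e=0
        for c,r in data:
            m=hullmask(c,box(p[:3],L,W,p[3] if freez else 0,(p[3] if freez else 0)+H)); e+=np.abs(m-r).sum()/r.sum()
        return e
    best=None
    for a in np.radians([0,30,60,90,120,150]):
        x0=np.r_[p0,a,[0.]*freez]; s=np.vstack([x0]+[x0+d for d in np.diag([.01,.01,.25]+[.01]*freez)])
        r=minimize(cost,x0,method='Nelder-Mead',options=dict(initial_simplex=s,xatol=1e-4,fatol=1e-4,maxiter=250))
        if best is None or r.fun<best.fun: best=r
    return best
def grab(n): return camera(n)
def pick(q,c,p,z=0.0):
    u=proj(c,[p[0],p[1],z])[0]; best=None
    for d in silhouettes(q,c):
        v,uu=np.nonzero(d['region']); 
        if len(v)==0: continue
        e=np.hypot(uu.mean()-u[0],v.mean()-u[1])
        if e<14 and (best is None or e<best[0]): best=(e,d['region'])
    return None if best is None else best[1]
E
python3 - <<'E'
from fit import *
S,T=camera('scene'),camera('top')
np.set_printoptions(precision=4,suppress=True)
for q,dim,p in(('block',(.09,.056,.042),(.515,-.34)),('stand',(.11,.1,.01),(.52,-.013)),('board',(.17,.17,.006),(.504,.3))):
    data=[(n,c,r) for n,c in(('s',S),('t',T)) if (r:=pick(q,c,p)) is not None]
    dd=[(c,r) for _,c,r in data]
    if dd:
        r=fit(dd,*dim,p); print(q,[n for n,_,_ in data],r.x,np.degrees(r.x[2]),r.fun)
        if len(dd)==2:
            r=fit(dd,*dim,p,True); print('  free z',r.x,r.fun)
            for d in data:
                r=fit([d[1:]],*dim,p);print('  ',d[0],r.x,r.fun)
# sticker by brightness
U=[]
for c,u0 in((S,(301.3,328.6)),(T,(156.8,144.5))):
    g=c['image'].astype(float).min(2); vv,uu=np.mgrid[:384,:512]; w=(np.hypot(uu-u0[0],vv-u0[1])<13)
    th=(g[w].max()*.9+np.percentile(g[w],30))/2; m=w&(g>th); u=(uu[m].mean(),vv[m].mean());U.append(u);print('sticker',u,m.sum(),ray(c,u,.006))
print(tri(S,U[0],T,U[1]))
for n,c,(a,b,e,f) in(('s',S,(170,195,236,248)),('t',T,(245,125,295,180))):
    im=cv2.resize(c['image'][b:f,a:e,::-1],None,fx=8,fy=8,interpolation=cv2.INTER_CUBIC);im=np.clip(im.astype(float)*1.6,0,255).astype(np.uint8);cv2.imwrite(f'pics/st_{n}.png',im)
a=cv2.imread('pics/st_s.png');b=cv2.imread('pics/st_t.png');h=max(len(a),len(b))
pad=lambda i:cv2.copyMakeBorder(i,0,h-len(i),0,0,0)
i=np.hstack([pad(a),pad(b)]);print(i.shape,a.shape);cv2.imwrite('pics/st.png',cv2.resize(i,(i.shape[1]*4//5,i.shape[0]*4//5)))
E
```

```text
block ['s', 't'] [ 0.5182 -0.3264  0.3192] 18.288274666452452 0.1970475489858315
  free z [ 0.5183 -0.3256  3.4716  0.0009] 0.1967298892271027
   s [ 0.5171 -0.3263  3.4785] 0.052872975277067344
   t [ 0.5188 -0.3265  3.4618] 0.13316553245703985
stand ['s', 't'] [ 0.5205 -0.0125 -0.2612] -14.963864610020233 0.08594442275042852
  free z [ 0.5205 -0.0131  2.8756 -0.0018] 0.08015148199026909
   s [ 0.5209 -0.0119 -0.2597] 0.04101706776563897
   t [ 0.5205 -0.0131 -0.274 ] 0.040564463102523894
board ['s', 't'] [0.5016 0.2964 1.4743] 84.46917001801575 0.2562050086672884
  free z [ 0.5016  0.2964 -0.0958 -0.0009] 0.2557301187658817
   s [ 0.5012  0.2971 -0.0962] 0.1377476172109815
   t [ 0.5023  0.295  -0.1042] 0.10979144574054435
sticker (np.float64(301.4715025906736), np.float64(329.19170984455957)) 193 [0.5505 0.3387 0.006 ]
sticker (np.float64(156.2207792207792), np.float64(143.64935064935065)) 77 [0.5505 0.3363 0.006 ]
[0.5502 0.3375 0.004 ]
(440, 928, 3) (424, 528, 3)
```

View pics/st.png

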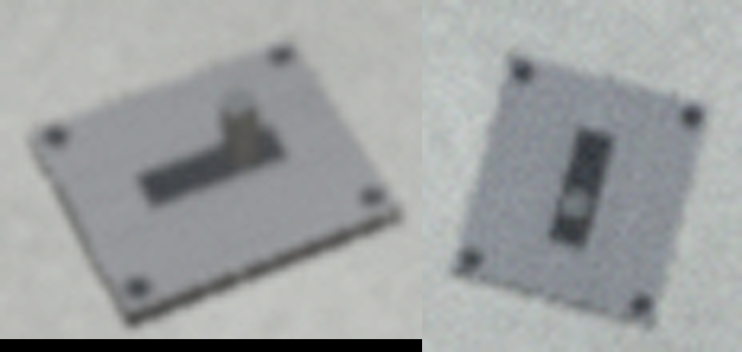

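The left half (scene) shows the post top at about px (207,210). The right half (top) shows it at about (268.5,156.6), on the robot side of the slot's middle. I'll work out the post position and the moves.

Run:
```python
from h import *
from scipy.spatial.transform import Rotation as R
np.set_printoptions(precision=4,suppress=True)
S,T=camera('scene'),camera('top')
us,ut=(206.8,209.8),(268.4,156.5)
P=tri(S,us,T,ut);print('post',P,ray(S,us,.04),ray(T,ut,.04))
a=np.radians(-15);e=np.array([np.cos(a),np.sin(a)]);c=np.array([.5207,-.0127])
for p in(P,ray(S,us,.04),ray(T,ut,.04)): print('along',(p[:2]-c)@e,'across',(p[:2]-c)@[-e[1],e[0]])
# brightness match along slot: project candidate post tops
for s in np.arange(-16,17,2)/1000:
    p=np.r_[c+s*e,.04];print(s,proj(S,p)[0].round(1),proj(T,p)[0].round(1),end=' ')
o=get_obs();M=R.from_quat(o['tool_rot']).as_matrix();print();print(o['eef_pos'],'ytool',M[:,1],'deg',np.degrees(np.arctan2(M[1,1],M[0,1])),o['joint_pos'],o['ft_force'],o['grip_width'])
```

```text
post [ 0.5068 -0.0085  0.0402] [ 0.5066 -0.0086  0.04  ] [ 0.5069 -0.0086  0.04  ]
along -0.014536268193404759 across 0.00046074127679225966
along -0.014675953564891776 across 0.0002869664022897115
along -0.01442315237175053 across 0.0004274607564591973
-0.016 [207.3 209.5] [268.4 157. ] -0.014 [206.5 209.8] [268.6 156.4] -0.012 [205.7 210.1] [268.8 155.8] -0.01 [204.9 210.4] [268.9 155.1] -0.008 [204.2 210.7] [269.1 154.5] -0.006 [203.4 210.9] [269.3 153.8] -0.004 [202.6 211.2] [269.5 153.2] -0.002 [201.8 211.5] [269.6 152.6] 0.0 [201.  211.8] [269.8 151.9] 0.002 [200.3 212.1] [270.  151.3] 0.004 [199.5 212.4] [270.2 150.6] 0.006 [198.7 212.6] [270.3 150. ] 0.008 [197.9 212.9] [270.5 149.4] 0.01 [197.1 213.2] [270.7 148.7] 0.012 [196.3 213.5] [270.9 148.1] 0.014 [195.5 213.8] [271.  147.4] 0.016 [194.8 214.1] [271.2 146.8] 
[ 0.1381 -0.4806  0.2313] ytool [ 0.2762 -0.9611 -0.    ] deg -73.96843269731373 [-1.291   0.2406  0.005   1.3352 -0.      1.5708] [0.7625 0.1675 0.5289] 0.08567369458416545
```

Request:
drive_tool(increments=[[[36, 15, 0], [0, 0, 0.5], 1], [[36, 15, 0], [0, 0, 0.5], 1], [[36, 15, 0], [0, 0, 0.5], 1], [[36, 15, 0], [0, 0, 0.5], 1], [[36, 15, 0], [0, 0, 0.5], 1], [[36, 15, 0], [0, 0, 0], 1], [[36, 15, 0], [0, 0, 0], 1], [[36, 15, 0], [0, 0, 0], 1]])

```text
clock: 1.87
eef_pos: [0.4277, -0.3595, 0.2314]
tool_rot: [0.987, 0.161, 0.0, 0.0]
ft_force: [-0.7, -1.6, -0.4]
grip_width: 0.0851
grasp_force: 0.0
```

Request:
drive_tool(increments=[[[30, 11, -15], [0, 0, 0], 1], [[30, 11, -15], [0, 0, 0], 1], [[30, 11, -15], [0, 0, 0], 1], [[0, 0, -35], [0, 0, 0], 1], [[0, 0, -35], [0, 0, 0], 1], [[0, 0, -25], [0, 0, 0], 1], [[0, 0, 0], [0, 0, 0], 1]])

```text
clock: 2.45
eef_pos: [0.5123, -0.3246, 0.0845]
tool_rot: [0.987, 0.161, -0.005, -0.004]
ft_force: [-0.8, 0.5, -0.9]
grip_width: 0.0855
grasp_force: 0.0
```

```bash
cat > state.py <<'E'
from h import *
from scipy.spatial.transform import Rotation as R
np.set_printoptions(precision=4,suppress=True)
def state():
    o=get_obs();M=R.from_quat(o['tool_rot']).as_matrix();print(o['clock'],o['eef_pos'],'ydeg',np.degrees(np.arctan2(M[1,1],M[0,1])).round(2),'tilt',np.degrees(np.arccos(-M[2,2])).round(2),'j',o['joint_pos'],'F',o['ft_force'],'T',o['ft_torque'],o['grip_width'],o['grasp_force']);return o
E
python3 - <<'E'
from state import *
state()
c=camera('scene');a,b,e,f=80,90,220,195
cv2.imwrite('pics/g1.png',cv2.resize(c['image'][b:f,a:e,::-1],None,fx=5.5,fy=5.5,interpolation=cv2.INTER_CUBIC))
E
```

```text
2.45 [ 0.5123 -0.3246  0.0845] ydeg -71.43 tilt 0.72 j [-0.5648  0.5537  0.0814  1.1112 -0.      2.2526] F [-0.7598  0.5018 -0.8982] T [ 0.0139  0.0578 -0.0134] 0.08546077019678541 0.0
```

View pics/g1.png

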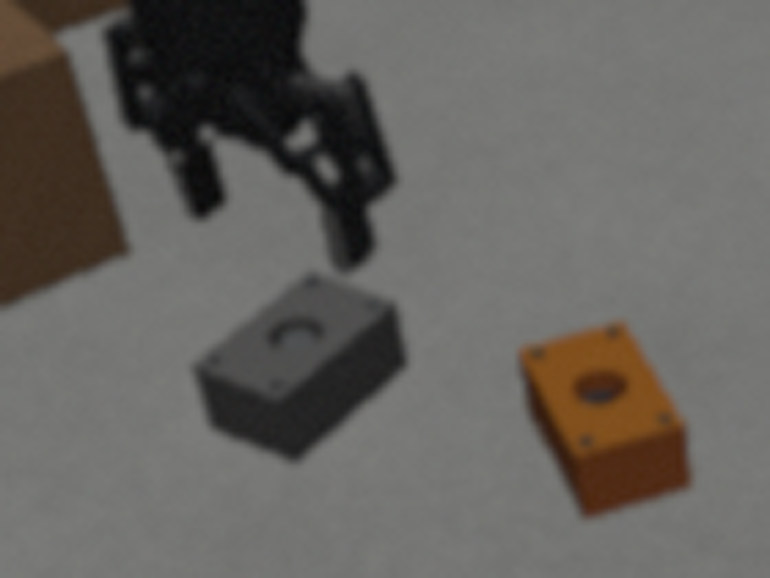

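The picture shows the open fingers above the grey block, straddling its 56 mm width. The orange look-alike is clear to the right.

Request:
drive_tool(increments=[[[0, 0, 0], [0, 0, 0], 1], [[0, 0, 0], [0, 0, 0], 1], [[0, 0, 0], [0, 0, 0], 1], [[0, 0, 0], [0, 0, 0], 1]])

```text
clock: 2.83
eef_pos: [0.5172, -0.3285, 0.0937]
tool_rot: [0.987, 0.161, 0.002, 0.001]
ft_force: [0.6, -0.6, 0.8]
grip_width: 0.0852
grasp_force: 0.0
```

Request:
drive_tool(increments=[[[1, 2, -20], [0, 0, 0], 1], [[0, 0, -20], [0, 0, 0], 1], [[0, 0, -20], [0, 0, 0], 1], [[0, 0, -15], [0, 0, 0], 1], [[0, 0, -8], [0, 0, 0], 1], [[0, 0, -2], [0, 0, 0], 1], [[0, 0, 0], [0, 0, 0], 1], [[0, 0, 0], [0, 0, 0], 1]])

```text
clock: 3.5
eef_pos: [0.518, -0.3262, 0.0076]
tool_rot: [0.987, 0.161, 0.001, 0.001]
ft_force: [0.6, 0.7, -0.1]
grip_width: 0.0854
grasp_force: 0.0
```

Request:
drive_tool(increments=[[[0, 0, -1], [0, 0, 0], 0.8], [[0, 0, 0], [0, 0, 0], 0.7], [[0, 0, 0], [0, 0, 0], 0.6], [[0, 0, 0], [0, 0, 0], 0.4], [[0, 0, 0], [0, 0, 0], 0.2], [[0, 0, 0], [0, 0, 0], 0], [[0, 0, 0], [0, 0, 0], 0], [[0, 0, 0], [0, 0, 0], 0]])

```text
clock: 4.17
eef_pos: [0.5178, -0.3258, 0.0065]
tool_rot: [0.987, 0.161, 0.001, 0.0]
ft_force: [0.1, 1.3, 5.2]
grip_width: 0.0554
grasp_force: 66.4
```

Request:
drive_tool(increments=[[[0, 0, 5], [0, 0, 0], 0], [[0, 0, 10], [0, 0, 0], 0], [[0, 0, 25], [0, 0, 0], 0], [[0, 0, 30], [0, 0, 0], 0], [[0, 0, 30], [0, 0, 0], 0], [[0, 0, 15], [0, 0, 0], 0], [[0, 0, 0], [0, 0, 0], 0], [[0, 0, 0], [0, 0, 0], 0]])

```text
clock: 4.83
eef_pos: [0.5173, -0.3257, 0.1209]
tool_rot: [0.987, 0.161, 0.0, 0.0]
ft_force: [0.6, 0.4, -5.3]
grip_width: 0.0551
grasp_force: 65.6
```

Run:
```python
from state import *
state()
```

```text
4.8333 [ 0.5173 -0.3257  0.1209] ydeg -71.47 tilt 0.08 j [-0.5619  0.5223  0.1295  1.1766 -0.0001  2.2563] F [ 0.6169  0.4334 -5.3375] T [ 0.0602  0.0058 -0.0691] 0.05509679556426991 65.59884935617447
```

Request:
drive_tool(increments=[[[-1, 36, 0], [0, 0, 7.0], 0], [[-1, 36, 0], [0, 0, 7.0], 0], [[-1, 36, 0], [0, 0, 7.0], 0], [[-1, 36, 0], [0, 0, 7.0], 0], [[-1, 36, 0], [0, 0, 7.0], 0], [[-1, 36, 0], [0, 0, 7.0], 0], [[-1, 36, 0], [0, 0, 7.0], 0], [[-1, 36, 0], [0, 0, 7.0], 0]])

```text
clock: 5.5
eef_pos: [0.5066, -0.0358, 0.1178]
tool_rot: [0.794, 0.608, -0.002, -0.002]
ft_force: [0.4, 0.4, -3.3]
grip_width: 0.0551
grasp_force: 66.0
```

Request:
drive_tool(increments=[[[-2, 29, 0], [0, 0, 0], 0], [[0, 0, -10], [0, 0, 0], 0], [[0, 0, -15], [0, 0, 0], 0], [[0, 0, -10], [0, 0, 0], 0], [[0, 0, 0], [0, 0, 0], 0], [[0, 0, 0], [0, 0, 0], 0], [[0, 0, 0], [0, 0, 0], 0], [[0, 0, 0], [0, 0, 0], 0]])

```text
clock: 6.17
eef_pos: [0.5076, -0.0091, 0.0857]
tool_rot: [0.796, 0.605, 0.0, 0.0]
ft_force: [-0.1, 0.2, -3.8]
grip_width: 0.0551
grasp_force: 65.9
```

Run:
```python
from state import *
from fit import *
o=state()
S,T=camera('scene'),camera('top')
tcp=o['eef_pos']
for n,c in(('scene',S),('top',T)):
    for d in silhouettes('block',c)[:3]: print(n,d['conf'],d['bbox'],d['region'].sum())
a,b,e,f=150,140,260,250
cv2.imwrite('pics/g2.png',np.clip(1.5*cv2.resize(np.hstack([S['image'][160:240,160:250],T['image'][110:190,220:310]])[:,:,::-1],None,fx=4.4,fy=4.4,interpolation=cv2.INTER_CUBIC).astype(float),0,255).astype(np.uint8))
```

```text
6.1667 [ 0.5076 -0.0091  0.0857] ydeg -15.53 tilt 0.05 j [-0.018   0.3675 -0.2206  0.9819  0.      1.8239] F [-0.1199  0.1784 -3.7655] T [0.0029 0.0372 0.0128] 0.05512649857910692 65.8889365196228
scene 0.78 [195.8, 173.4, 226.2, 212.8] 887
scene 0.59 [173.7, 150.5, 189.4, 176.3] 90
top 0.77 [310.1, 171.3, 344.4, 197.2] 632
```

View pics/g2.png

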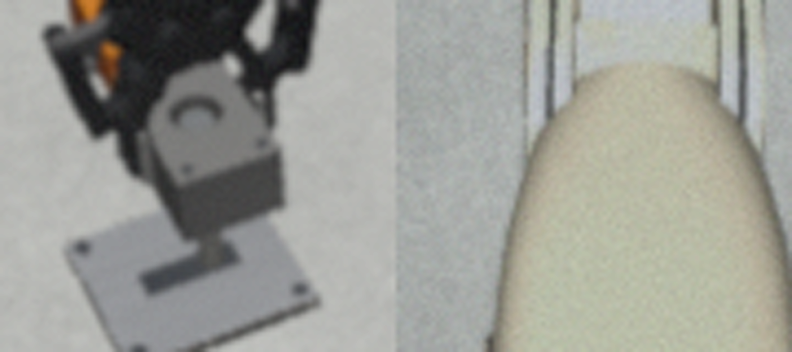

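The left half (scene) shows the block above the post, with the mouth centre near px (204,185) and the post under the block's front edge. The arm hides the block in the top view. I'll check the in-hand offset from corner points.

Run:
```python
from fit import *
from scipy.optimize import least_squares
np.set_printoptions(precision=4,suppress=True)
S=camera('scene');t=get_obs()['eef_pos'];zb=t[2]-.0065
f=lambda x,y:((x+.5)/4.4+160-.5,(y+.5)/4.4+160-.5)
print('mouth',ray(S,f(196,112),zb+.042)-t)
yaw=np.radians(90-15.5)
names=[(-1,-1),(-1,1),(1,-1),(1,1)]
B=box((t[0],t[1],yaw),.09,.056,zb,zb+.042)
q=proj(S,B); print('expected at TCP (display)',((q-160+.5)*4.4).round(0).tolist())
m=proj(S,[t[0],t[1],zb+.042]);print('mouth exp',(m-160+.5)*4.4)
r=pick('block',S,(t[0],t[1]),zb+.02)
mask=np.zeros((384,512))
for s in range(-6,7,2):
  print(s,[round(float(np.abs(hullmask(S,box((t[0]+np.cos(yaw)*s/1e3-np.sin(yaw)*w/1e3,t[1]+np.sin(yaw)*s/1e3+np.cos(yaw)*w/1e3,yaw),.09,.056,zb,zb+.042))-r).sum(),0) ) for w in(-2,0,2)])
```

```text
mouth [-0.0003  0.0005  0.0355]
expected at TCP (display) [[121.0, 134.0], [112.0, 76.0], [217.0, 103.0], [212.0, 44.0], [184.0, 245.0], [177.0, 186.0], [286.0, 208.0], [282.0, 150.0]]
mouth exp [[195.3626 112.3305]]Traceback (most recent call last):
  File "<stdin>", line 15, in <module>
TypeError: float expected at most 1 argument, got 2
```

Request:
drive_tool(increments=[[[-0.5, 0.5, -12], [0, 0, 0], 0], [[0, 0, -12], [0, 0, 0], 0], [[0, 0, -8], [0, 0, 0], 0], [[0, 0, -3], [0, 0, 0], 0], [[0, 0, 0], [0, 0, 0], 0], [[0, 0, 0], [0, 0, 0], 0], [[0, 0, -1], [0, 0, 0], 0], [[0, 0, 0], [0, 0, 0], 0]])

```text
clock: 7.13
eef_pos: [0.5071, -0.0081, 0.0498]
tool_rot: [0.796, 0.605, 0.0, 0.0]
ft_force: [0.3, -0.2, -5.1]
grip_width: 0.0551
grasp_force: 66.1
```

Request:
drive_tool(increments=[[[0, 0, -1], [0, 0, 0], 0], [[0, 0, -0.5], [0, 0, 0], 0], [[0, 0, -0.5], [0, 0, 0], 0], [[0, 0, -0.5], [0, 0, 0], 0], [[0, 0, 0], [0, 0, 0], 0], [[0, 0, 0], [0, 0, 0], 0]])

```text
clock: 7.63
eef_pos: [0.5065, -0.0081, 0.0468]
tool_rot: [0.796, 0.605, -0.0, -0.0]
ft_force: [0.8, 0.8, -4.9]
grip_width: 0.0549
grasp_force: 66.1
```

Request:
drive_tool(increments=[[[0, 0, -0.5], [0, 0, 0], 0], [[0, 0, -0.5], [0, 0, 0], 0], [[0, 0, 0], [0, 0, 0], 0], [[0, 0, 0], [0, 0, 0], 0]])

```text
clock: 7.97
eef_pos: [0.5065, -0.008, 0.0458]
tool_rot: [0.796, 0.606, -0.0, -0.0]
ft_force: [-0.5, 0.4, -4.0]
grip_width: 0.055
grasp_force: 66.1
```

Request:
drive_tool(increments=[[[0, 0, -0.5], [0, 0, 0], 0], [[0, 0, -0.5], [0, 0, 0], 0], [[0, 0, 0], [0, 0, 0], 0], [[0, 0, 0], [0, 0, 0], 0]])

```text
clock: 8.3
eef_pos: [0.5065, -0.0081, 0.0448]
tool_rot: [0.796, 0.605, -0.0, -0.0]
ft_force: [-0.0, 0.1, -4.1]
grip_width: 0.055
grasp_force: 66.1
```

Request:
drive_tool(increments=[[[0, 0, -0.5], [0, 0, 0], 0], [[0, 0, -0.5], [0, 0, 0], 0], [[0, 0, 0], [0, 0, 0], 0], [[0, 0, 0], [0, 0, 0], 0]])

```text
clock: 8.63
eef_pos: [0.5065, -0.008, 0.0437]
tool_rot: [0.796, 0.606, -0.0, -0.0]
ft_force: [0.1, 0.2, -4.6]
grip_width: 0.0554
grasp_force: 66.1
```

Request:
drive_tool(increments=[[[0, 0, -0.5], [0, 0, 0], 0], [[0, 0, -0.5], [0, 0, 0], 0], [[0, 0, 0], [0, 0, 0], 0], [[0, 0, 0], [0, 0, 0], 0]])

```text
clock: 8.97
eef_pos: [0.5066, -0.0081, 0.0428]
tool_rot: [0.796, 0.606, -0.0, -0.0]
ft_force: [-0.2, 0.6, -5.0]
grip_width: 0.0549
grasp_force: 66.1
```

Request:
drive_tool(increments=[[[0, 0, -0.5], [0, 0, 0], 0], [[0, 0, -0.5], [0, 0, 0], 0], [[0, 0, 0], [0, 0, 0], 0], [[0, 0, 0], [0, 0, 0], 0]])

```text
clock: 9.3
eef_pos: [0.5065, -0.008, 0.0417]
tool_rot: [0.796, 0.606, -0.0, -0.0]
ft_force: [-0.1, -0.2, -4.9]
grip_width: 0.0551
grasp_force: 66.1
```

In the hole (underside about 35 mm, no load). Nut contact is expected at TCP z of about 0.0405.

Request:
drive_tool(increments=[[[0, 0, -0.5], [0, 0, 0], 0], [[0, 0, -0.5], [0, 0, 0], 0], [[0, 0, -0.5], [0, 0, 0], 0], [[0, 0, 0], [0, 0, 0], 0]])

```text
clock: 9.63
eef_pos: [0.5067, -0.0079, 0.0404]
tool_rot: [0.796, 0.606, 0.0, -0.0]
ft_force: [-1.4, -0.3, -2.7]
grip_width: 0.0551
grasp_force: 66.0
```

Request:
drive_tool(increments=[[[0, 0, -0.5], [0, 0, 0], 0], [[0, 0, -0.5], [0, 0, 0], 0], [[0, 0, -0.5], [0, 0, 0], 0], [[0, 0, 0], [0, 0, 0], 0]])

```text
clock: 9.97
eef_pos: [0.507, -0.008, 0.0393]
tool_rot: [0.796, 0.606, 0.0, 0.0]
ft_force: [0.2, 0.9, 2.4]
grip_width: 0.055
grasp_force: 66.5
```

Request:
drive_tool(increments=[[[0, 0, -0.5], [0, 0, 0], 0], [[0, 0, -0.5], [0, 0, 0], 0], [[0, 0, -0.5], [0, 0, 0], 0], [[0, 0, 0], [0, 0, 0], 0]])

```text
clock: 10.3
eef_pos: [0.5071, -0.0081, 0.0375]
tool_rot: [0.796, 0.605, 0.0, 0.0]
ft_force: [-0.4, -0.1, 2.3]
grip_width: 0.0551
grasp_force: 66.6
```

Request:
drive_tool(increments=[[[0, 0, -1], [0, 0, 0], 0], [[0, 0, -1], [0, 0, 0], 0], [[0, 0, -1], [0, 0, 0], 0], [[0, 0, -1], [0, 0, 0], 0], [[0, 0, -1], [0, 0, 0], 0], [[0, 0, -1], [0, 0, 0], 0]])

```text
clock: 10.8
eef_pos: [0.5068, -0.0081, 0.0312]
tool_rot: [0.796, 0.606, 0.0, 0.0]
ft_force: [-0.1, 0.4, 1.6]
grip_width: 0.0552
grasp_force: 66.6
```

Request:
drive_tool(increments=[[[0, 0, -1], [0, 0, 0], 0], [[0, 0, -1], [0, 0, 0], 0], [[0, 0, -1], [0, 0, 0], 0], [[0, 0, -1], [0, 0, 0], 0], [[0, 0, -1], [0, 0, 0], 0], [[0, 0, -1], [0, 0, 0], 0]])

```text
clock: 11.3
eef_pos: [0.5065, -0.008, 0.0252]
tool_rot: [0.796, 0.606, -0.0, -0.0]
ft_force: [-0.4, -0.6, 1.9]
grip_width: 0.0554
grasp_force: 66.6
```

Request:
drive_tool(increments=[[[0, 0, -1], [0, 0, 0], 0], [[0, 0, -1], [0, 0, 0], 0], [[0, 0, -0.5], [0, 0, 0], 0], [[0, 0, -0.5], [0, 0, 0], 0], [[0, 0, 0], [0, 0, 0], 0], [[0, 0, 0], [0, 0, 0], 0]])

```text
clock: 11.8
eef_pos: [0.5064, -0.0081, 0.0221]
tool_rot: [0.796, 0.606, -0.0, -0.0]
ft_force: [0.9, 0.4, -0.4]
grip_width: 0.0553
grasp_force: 66.7
```

Request:
drive_tool(increments=[[[0, 0, -1], [0, 0, 0], 0], [[0, 0, -1], [0, 0, 0], 0], [[0, 0, -1], [0, 0, 0], 0], [[0, 0, -0.5], [0, 0, 0], 0], [[0, 0, 0], [0, 0, 0], 0], [[0, 0, 0], [0, 0, 0], 0]])

```text
clock: 12.3
eef_pos: [0.506, -0.0081, 0.0183]
tool_rot: [0.796, 0.605, -0.001, -0.0]
ft_force: [0.4, 0.3, -3.6]
grip_width: 0.0554
grasp_force: 66.1
```

Request:
drive_tool(increments=[[[0, 0, -0.5], [0, 0, 0], 0], [[0, 0, -0.5], [0, 0, 0], 0], [[0, 0, 0], [0, 0, 0], 0], [[0, 0, 0], [0, 0, 0], 0]])

```text
clock: 12.63
eef_pos: [0.5064, -0.0081, 0.0177]
tool_rot: [0.796, 0.606, -0.0, -0.0]
ft_force: [-0.3, -0.2, -4.2]
grip_width: 0.0552
grasp_force: 66.1
```

Request:
drive_tool(increments=[[[0, 0, -0.3], [0, 0, 0], 0], [[0, 0, -0.3], [0, 0, 0], 0], [[0, 0, 0], [0, 0, 0], 0], [[0, 0, 0], [0, 0, 0], 0]])

```text
clock: 12.97
eef_pos: [0.5066, -0.008, 0.0172]
tool_rot: [0.796, 0.606, 0.0, -0.0]
ft_force: [-0.2, -0.2, -2.9]
grip_width: 0.0555
grasp_force: 66.2
```

Request:
drive_tool(increments=[[[0, 0, -0.3], [0, 0, 0], 0], [[0, 0, -0.3], [0, 0, 0], 0], [[0, 0, 0], [0, 0, 0], 0], [[0, 0, 0], [0, 0, 0], 0]])

```text
clock: 13.3
eef_pos: [0.5065, -0.008, 0.0166]
tool_rot: [0.796, 0.606, -0.0, -0.0]
ft_force: [0.0, 0.0, -3.7]
grip_width: 0.0552
grasp_force: 66.1
```

Request:
drive_tool(increments=[[[0, 0, -0.3], [0, 0, 0], 0], [[0, 0, 0], [0, 0, 0], 0], [[0, 0, 0], [0, 0, 0], 0]])

```text
clock: 13.55
eef_pos: [0.5066, -0.0081, 0.0164]
tool_rot: [0.796, 0.606, 0.0, 0.0]
ft_force: [-0.9, 0.8, -1.9]
grip_width: 0.0557
grasp_force: 66.3
```

Request:
drive_tool(increments=[[[0, 0, -0.3], [0, 0, 0], 0], [[0, 0, 0], [0, 0, 0], 0], [[0, 0, 0], [0, 0, 0], 0]])

```text
clock: 13.8
eef_pos: [0.5066, -0.0081, 0.0163]
tool_rot: [0.796, 0.606, 0.0, 0.0]
ft_force: [-1.8, -0.1, 0.8]
grip_width: 0.0554
grasp_force: 66.6
```

Request:
drive_tool(increments=[[[0, 0, -0.3], [0, 0, 0], 0], [[0, 0, 0], [0, 0, 0], 0], [[0, 0, 0], [0, 0, 0], 0]])

```text
clock: 14.05
eef_pos: [0.5066, -0.0081, 0.0161]
tool_rot: [0.796, 0.605, 0.0, 0.0]
ft_force: [-3.3, -1.5, 5.2]
grip_width: 0.0554
grasp_force: 66.9
```

Run:
```python
from state import *
state()
```

```text
14.05 [ 0.5066 -0.0081  0.0161] ydeg -15.47 tilt 0.02 j [-0.016   0.4544 -0.3024  0.8138 -0.      1.8249] F [-3.3473 -1.4967  5.2482] T [ 0.0396  0.6053 -0.0203] 0.05535379662059665 66.8868362903595
```

Request:
drive_tool(increments=[[[0, 0, 0], [0, 0, 0], 0.72], [[0, 0, 0], [0, 0, 0], 0.75], [[0, 0, 0], [0, 0, 0], 0.8], [[0, 0, 0], [0, 0, 0], 1], [[0, 0, 0], [0, 0, 0], 1], [[0, 0, 0], [0, 0, 0], 1]])

```text
clock: 14.55
eef_pos: [0.5067, -0.008, 0.0156]
tool_rot: [0.796, 0.606, 0.0, -0.0]
ft_force: [-0.7, 0.2, -0.2]
grip_width: 0.0854
grasp_force: 0.0
```

Request:
drive_tool(increments=[[[0, 0, 5], [0, 0, 0], 1], [[0, 0, 10], [0, 0, 0], 1], [[0, 0, 20], [0, 0, 0], 1], [[0, 0, 20], [0, 0, 0], 1], [[0, 0, 20], [0, 0, 0], 1], [[0, 0, 15], [0, 0, 0], 1], [[0, 0, 0], [0, 0, 0], 1], [[0, 0, 0], [0, 0, 0], 1]])

```text
clock: 15.22
eef_pos: [0.5077, -0.0081, 0.1072]
tool_rot: [0.796, 0.605, 0.001, 0.001]
ft_force: [-1.1, 0.0, -0.1]
grip_width: 0.085
grasp_force: 0.0
```

Run:
```python
from state import *
state()
S=camera('scene')
cv2.imwrite('pics/g3.png',np.clip(1.5*cv2.resize(S['image'][160:250,150:260,::-1],None,fx=6.5,fy=6.5,interpolation=cv2.INTER_CUBIC).astype(float),0,255).astype(np.uint8))
for d in silhouettes('nut',S): print(d['conf'],np.round(d['bbox'],1),d['region'].sum())
p=[.5066,-.0081];print('expected nut base/top',proj(S,[[*p,.052],[*p,.074]]))
```

```text
15.2167 [ 0.5077 -0.0081  0.1072] ydeg -15.47 tilt 0.2 j [-0.0159  0.3428 -0.1937  1.0308  0.      1.8249] F [-1.1096  0.0028 -0.1005] T [0.0392 0.055  0.0176] 0.08501175474254238 0.0
0.66 [330.5 293.8 341.4 310.8] 130
0.65 [201.  202.1 210.9 209.3] 76
0.49 [265.7 281.8 277.5 304.3] 172
0.48 [299.2 262.6 309.9 276.9] 160
expected nut base/top [[206.5764 206.4363]
 [205.8998 199.8843]]
```

View pics/g3.png

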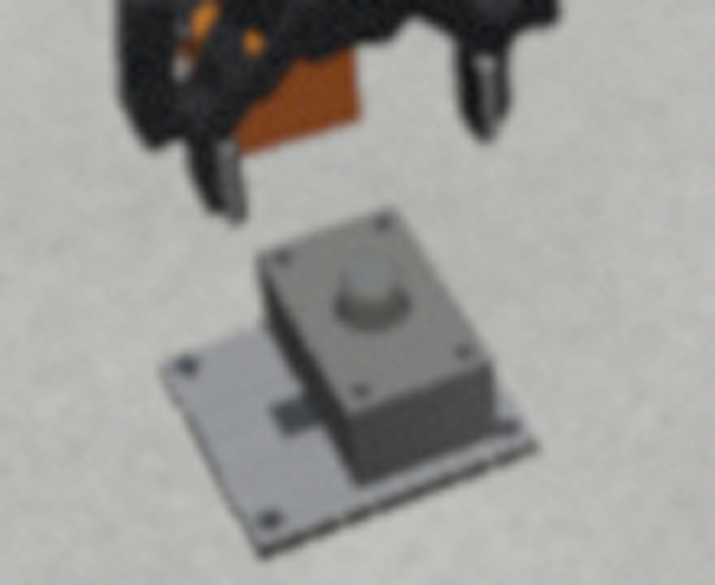

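The block sits flat on the plate and the nut stands up in the mouth: nut top at px (207,201), nut at the block top at about (207,208), both as predicted. I rotate 30° to meet the nut's flats and descend.

Request:
drive_tool(increments=[[[0, 0, 0], [0, 0, 6], 1], [[0, 0, 0], [0, 0, 6], 1], [[0, 0, 0], [0, 0, 6], 1], [[0, 0, -10], [0, 0, 6], 1], [[0, 0, -15], [0, 0, 6], 1], [[0, 0, -15], [0, 0, 0], 1], [[0, 0, -8], [0, 0, 0], 1], [[0, 0, -2], [0, 0, 0], 1]])

```text
clock: 15.98
eef_pos: [0.5042, -0.008, 0.053]
tool_rot: [0.612, 0.791, -0.002, -0.002]
ft_force: [-0.1, -0.5, 0.1]
grip_width: 0.0855
grasp_force: 0.0
```

Request:
drive_tool(increments=[[[0, 0, 0], [0, 0, 0], 1], [[0, 0, 0], [0, 0, 0], 1], [[0, 0, 0], [0, 0, 0], 1]])

```text
clock: 16.23
eef_pos: [0.5072, -0.0081, 0.0563]
tool_rot: [0.612, 0.791, 0.0, 0.0]
ft_force: [0.1, -0.0, -1.5]
grip_width: 0.0855
grasp_force: 0.0
```

Request:
drive_tool(increments=[[[0, 0, -1], [0, 0, 0], 0.7], [[0, 0, 0], [0, 0, 0], 0.55], [[0, 0, 0], [0, 0, 0], 0.45], [[0, 0, 0], [0, 0, 0], 0.4], [[0, 0, 0], [0, 0, 0], 0.35], [[0, 0, 0], [0, 0, 0], 0.3], [[0, 0, 0], [0, 0, 0], 0.25], [[0, 0, 0], [0, 0, 0], 0.2]])

```text
clock: 16.9
eef_pos: [0.5068, -0.008, 0.055]
tool_rot: [0.612, 0.791, 0.0, 0.0]
ft_force: [-0.0, -0.3, 2.1]
grip_width: 0.0201
grasp_force: 58.6
```

Request:
drive_tool(increments=[[[0, 0, 0], [0, 0, 0], 0], [[0, 0, 0], [0, 0, 0], 0], [[0, 0, 0], [0, 0, 0], 0], [[0, 0, 0], [0, 0, 0], 0]])

```text
clock: 17.23
eef_pos: [0.5067, -0.0081, 0.0549]
tool_rot: [0.612, 0.791, 0.0, 0.0]
ft_force: [-0.7, 0.1, 3.2]
grip_width: 0.0198
grasp_force: 58.6
```

A width of 19.8 mm means the flats are gripped (23 mm is across the corners). Lifting gently.

Request:
drive_tool(increments=[[[0, 0, 2], [0, 0, 0], 0], [[0, 0, 4], [0, 0, 0], 0], [[0, 0, 8], [0, 0, 0], 0], [[0, 0, 15], [0, 0, 0], 0], [[0, 0, 20], [0, 0, 0], 0], [[0, 0, 25], [0, 0, 0], 0], [[0, 0, 20], [0, 0, 0], 0], [[0, 0, 0], [0, 0, 0], 0]])

```text
clock: 17.9
eef_pos: [0.5096, -0.0081, 0.1536]
tool_rot: [0.612, 0.791, 0.003, 0.003]
ft_force: [1.9, -0.0, -0.1]
grip_width: 0.02
grasp_force: 58.8
```

Request:
drive_tool(increments=[[[5, 38, 0], [0, 0, 0], 0], [[5, 38, 0], [0, 0, 0], 0], [[5, 38, 0], [0, 0, 0], 0], [[5, 38, 0], [0, 0, 0], 0], [[5, 38, 0], [0, 0, 0], 0], [[5, 38, 0], [0, 0, 0], 0], [[5, 38, 0], [0, 0, 0], 0], [[5, 38, 0], [0, 0, 0], 0]])

```text
clock: 18.57
eef_pos: [0.546, 0.2976, 0.1479]
tool_rot: [0.612, 0.791, -0.001, -0.0]
ft_force: [1.6, 0.1, -0.7]
grip_width: 0.0197
grasp_force: 58.8
```

Request:
drive_tool(increments=[[[3, 38, 0], [0, 0, 0], 0], [[0, 0, 0], [0, 0, 0], 0], [[0, 0, 0], [0, 0, 0], 0], [[0, 0, 0], [0, 0, 0], 0], [[0, 0, 0], [0, 0, 0], 0]])

```text
clock: 18.98
eef_pos: [0.5493, 0.3326, 0.1482]
tool_rot: [0.612, 0.791, -0.001, -0.0]
ft_force: [0.3, -0.2, -0.8]
grip_width: 0.0204
grasp_force: 58.9
```

Run:
```python
from state import *
o=state();t=o['eef_pos']
S,T=camera('scene'),camera('top')
for n,c in(('scene',S),('top',T)):
  for q in('nut','sticker'):
    for d in silhouettes(q,c): v,u=np.nonzero(d['region']);print(n,q,round(d['conf'],2),np.round(d['bbox'],1),len(u),u.mean().round(1),v.mean().round(1))
print('nut exp',proj(S,[[*t[:2],t[2]-.0149],[*t[:2],t[2]+.019]]))
i=np.hstack([S['image'][220:360,230:370],T['image'][100:240,110:250]])[:,:,::-1]
cv2.imwrite('pics/g4.png',np.clip(1.4*cv2.resize(i,None,fx=2.85,fy=2.85*1.0,interpolation=cv2.INTER_CUBIC).astype(float),0,255).astype(np.uint8))
```

```text
18.9833 [0.5493 0.3326 0.1482] ydeg 14.46 tilt 0.09 j [ 0.5446  0.5676  0.2796  1.2843 -0.0003  1.863 ] F [ 0.2602 -0.2374 -0.836 ] T [-0.0607  0.0212  0.0216] 0.020379017278912153 58.85402180672827
scene nut 0.64 [189.  190.7 226.1 233.3] 1021 207.3 212.4
scene nut 0.58 [265.  282.5 276.8 306.9] 159 270.9 293.4
scene nut 0.56 [330.  292.3 345.1 310. ] 163 334.6 299.4
scene nut 0.5 [310.  286.1 314.9 296.9] 25 313.2 290.1
scene sticker 0.55 [293.8 320.  308.  336.3] 183 301.3 328.7
top nut 0.58 [175.6 172.9 183.  179.5] 48 182.0 175.5
top sticker 0.37 [151.2 137.1 164.1 150.3] 68 156.2 143.1
nut exp [[306.6845 291.3975]
 [308.9064 280.3721]]
```

View pics/g4.png

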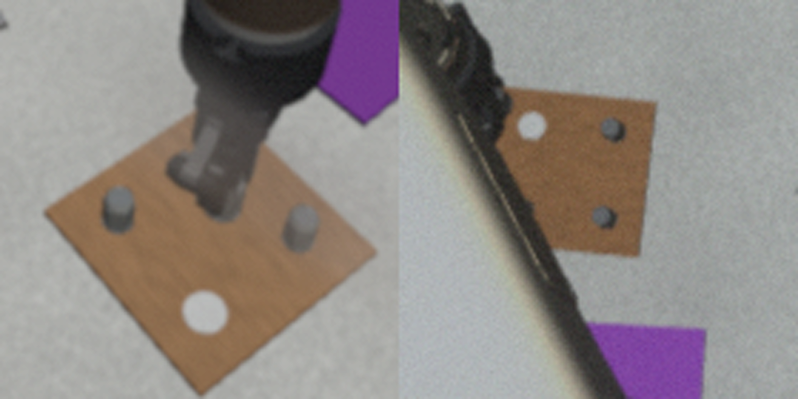

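The picture shows the gripper over the board, with the sticker clear at scene px (301,329) and top px (156,143.5). The sticker fix of (0.5504, 0.3375) is confirmed. Lowering.

Request:
drive_tool(increments=[[[1, 5, -10], [0, 0, 0], 0], [[0, 0, -20], [0, 0, 0], 0], [[0, 0, -25], [0, 0, 0], 0], [[0, 0, -25], [0, 0, 0], 0], [[0, 0, -20], [0, 0, 0], 0], [[0, 0, -10], [0, 0, 0], 0], [[0, 0, -5], [0, 0, 0], 0], [[0, 0, 0], [0, 0, 0], 0]])

```text
clock: 19.95
eef_pos: [0.55, 0.3386, 0.0323]
tool_rot: [0.612, 0.791, -0.001, -0.0]
ft_force: [-0.1, 0.8, -0.4]
grip_width: 0.0201
grasp_force: 58.9
```

Request:
drive_tool(increments=[[[0, 0, -3], [0, 0, 0], 0], [[0, 0, 0], [0, 0, 0], 0], [[0, 0, 0], [0, 0, 0], 0], [[0, 0, 0], [0, 0, 0], 0]])

```text
clock: 20.28
eef_pos: [0.5513, 0.3394, 0.0319]
tool_rot: [0.612, 0.791, 0.001, 0.0]
ft_force: [0.8, 0.4, -0.9]
grip_width: 0.0204
grasp_force: 58.9
```

Request:
drive_tool(increments=[[[-0.9, -1.9, -3], [0, 0, 0], 0], [[0, 0, -3], [0, 0, 0], 0], [[0, 0, -2], [0, 0, 0], 0], [[0, 0, -1], [0, 0, 0], 0], [[0, 0, 0], [0, 0, 0], 0], [[0, 0, 0], [0, 0, 0], 0]])

```text
clock: 20.78
eef_pos: [0.5497, 0.337, 0.0216]
tool_rot: [0.612, 0.791, -0.0, -0.0]
ft_force: [-0.1, 0.1, -1.0]
grip_width: 0.0198
grasp_force: 58.9
```

Request:
drive_tool(increments=[[[0, 0, -0.5], [0, 0, 0], 0], [[0, 0, -0.5], [0, 0, 0], 0], [[0, 0, 0], [0, 0, 0], 0], [[0, 0, 0], [0, 0, 0], 0]])

```text
clock: 21.12
eef_pos: [0.5498, 0.3371, 0.0214]
tool_rot: [0.612, 0.791, 0.0, 0.0]
ft_force: [-1.6, -1.7, 4.9]
grip_width: 0.0199
grasp_force: 59.4
```

Request:
drive_tool(increments=[[[0, 0, 0.4], [0, 0, 0], 0], [[0, 0, 0], [0, 0, 0], 0.3], [[0, 0, 0], [0, 0, 0], 0.4], [[0, 0, 0], [0, 0, 0], 0.6], [[0, 0, 0], [0, 0, 0], 0.6], [[0, 0, 0], [0, 0, 0], 0.6], [[0, 0, 0], [0, 0, 0], 0.6]])

```text
clock: 21.7
eef_pos: [0.5497, 0.337, 0.0209]
tool_rot: [0.612, 0.791, -0.0, -0.0]
ft_force: [-0.3, 0.1, 0.1]
grip_width: 0.0513
grasp_force: 0.0
```

Request:
drive_tool(increments=[[[0, 0, 5], [0, 0, 0], 0.6], [[0, 0, 10], [0, 0, 0], 0.6], [[0, 0, 25], [0, 0, 0], 0.6], [[0, 0, 30], [0, 0, 0], 0.6], [[0, 0, 30], [0, 0, 0], 0.6], [[0, 0, 30], [0, 0, 0], 0.6], [[0, 0, 0], [0, 0, 0], 0.6], [[0, 0, 0], [0, 0, 0], 0.6]])

```text
clock: 22.37
eef_pos: [0.5515, 0.3382, 0.1554]
tool_rot: [0.612, 0.791, 0.004, 0.001]
ft_force: [-0.7, 0.8, 0.3]
grip_width: 0.0514
grasp_force: 0.0
```

Request:
drive_tool(increments=[[[-15, -36, 0], [0, 0, 0], 0.6], [[-15, -36, 0], [0, 0, 0], 0.6], [[-15, -36, 0], [0, 0, 0], 0.6], [[-15, -36, 0], [0, 0, 0], 0.6], [[-15, -36, 0], [0, 0, 0], 0.6], [[0, 0, 0], [0, 0, 0], 0.6], [[0, 0, 0], [0, 0, 0], 0.6]])

```text
clock: 22.95
eef_pos: [0.473, 0.155, 0.1506]
tool_rot: [0.613, 0.79, -0.001, -0.001]
ft_force: [-0.1, -0.2, 0.2]
grip_width: 0.0513
grasp_force: 0.0
```

Run:
```python
from state import *
state()
S,T=camera('scene'),camera('top')
s=[.5504,.3373]
print('sticker px',proj(S,[*s,.006]),'nut base/top exp',proj(S,[*s,.04]),proj(T,[*s,.006]),proj(T,[*s,.04]))
for n,c in(('scene',S),('top',T)):
    for d in silhouettes('nut',c): v,u=np.nonzero(d['region']);print(n,round(d['conf'],2),np.round(d['bbox'],1),len(u),u.mean().round(1),v.mean().round(1))
i=np.hstack([S['image'][240:365,235:360],T['image'][105:230,115:240]])[:,:,::-1]
cv2.imwrite('pics/g5.png',np.clip(1.4*cv2.resize(i,None,fx=3.2,fy=3.2,interpolation=cv2.INTER_CUBIC).astype(float),0,255).astype(np.uint8))
```

```text
22.95 [0.473  0.155  0.1506] ydeg 14.35 tilt 0.13 j [ 0.3166  0.289  -0.1471  1.137   0.0001  1.637 ] F [-0.1485 -0.1524  0.2207] T [-0.0113 -0.0457  0.0047] 0.05133818071106622 0.0
sticker px [[300.9882 328.6759]] nut base/top exp [[302.7686 320.1344]] [[155.8914 143.6716]] [[152.779  141.5361]]
scene 0.71 [190.1 191.9 223.8 234.8] 1078 207.5 212.4
scene 0.55 [329.4 290.9 344.9 312.7] 173 335.1 300.3
scene 0.54 [265.  283.1 278.9 305. ] 164 270.7 292.5
scene 0.52 [296.7 321.9 308.2 333.7] 188 302.3 325.6
scene 0.51 [299.6 261.5 309.4 276.9] 138 304.1 269.4
```

View pics/g5.png

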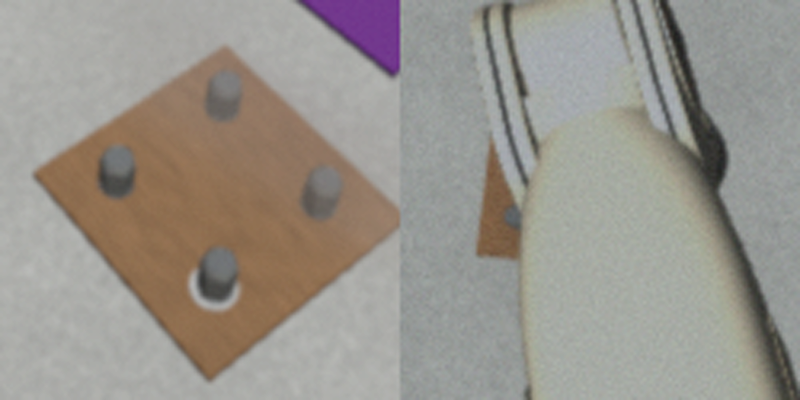

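The left half (scene) shows the nut upright on the sticker, at about px (302,325). The other three nuts are undisturbed and the gripper is clear. Handing in.

```bash
python3 -c "
from workcell import *
print(job_done())"
```

```text
the job is handed in; nothing more can be done
None
```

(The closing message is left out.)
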